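# Pack out a sample in the packing frame

## Robot

A 6-joint arm with a two-finger parallel gripper is mounted at the origin on a cart in front of the work surface, level with it; the furniture and walls round the work are solid. World frame = base frame: x ahead of the robot, y to its left, z up, the work surface at z = 0. Lengths are in mm, angles in rad, forces in N, time in s.
With the tool pointing down it reaches from about 300 to 775 mm from the base axis. Payload 14.6 kg.
Tool frame: the origin (TCP) lies between the finger pads; the fingertips stand 25 mm ahead of it and the grasp point (between the pads) lies 6 mm ahead of it; z points along the fingers, y is the line along which they close (so a half turn about z gives the same grasp; the last joint's range is limited). The gripper opens to 94 mm and grips with 3 to 60 N. Pads are 16 mm wide; open, the fingers measure 119 mm over their backs; the gripper's body (75 mm by 177 mm) begins 78 mm behind the grasp point.
Start: joints at [1.256, 0.3, 1.521, -0, 1.321, -0.067], TCP at [134.897, 533.191, 230.446] pointing down, gripper open.
Joint ranges: [-3.03, 3.03], [-0.79, 2.21], [0.23, 2.52], [-1.04, 4.18], [0, 3.07], [-2.55, 2.55]. Speed limits (rad/s): [2.22, 2.22, 2.57, 3.14, 3.14, 3.14].

## Interface

Orientations are given as [roll, pitch, yaw] about the fixed x, y, z axes, in that order (R = Rz(yaw) Ry(pitch) Rx(roll)).
In Python, from cell import manip gives the robot as it stands. The module is installed in compiled form; this text tells all that it offers.
- The arm moves only by the tool step_arm, never from a script. Its argument "series" is one flat list of numbers, 5 for each row, row after row: the shift along the world's x, y, z in mm, then the turn about the world's z in rad, then the closure, from 0 (fully open) to 1 (shut). In form: [dx, dy, dz, spin, jaw, dx, dy, dz, spin, jaw, ...]. A call has 1 to 20 rows; each row shifts and turns the commanded pose from where the row before left it; what a row does not reach is not made up. A row lasts 1/8 s, in which the tool goes at most 62.5 mm and 10.7 degrees, less where a joint would pass 70% of its speed; a pose out of reach is approached as far as the arm can. A call is refused whole if a number of a shift passes 62.5 or a number of a turn 0.188, either way. A call with a gripper value outside its range is refused whole. The fingers move at their own pace and stop on an object; "squeeze" is the grip in N (left out, the last holds). Time passes only in rows, so rows that do not move let the fingers close. It gives the time, the measured TCP pose, the force, the opening and the grip force at its end, in the units of the state.
- manip.read_state(): the state, without advancing time (a new reading comes with each control period).
- manip.camera(name): name is "scene" or "top" or "wrist"; returns (picture, depth): 480x640x3 uint8, blue, green, red; 480x640 float32, mm along the optical axis (not along the pixel's ray), 0 where there is no reading.
- manip.camera_info(name): a dict with "fovy" (degrees; the focal length in pixels is half the picture's height over the tangent of half this angle, whatever the lens; pixels are square), "cx", "cy" (the principal point, pixels), "k1" (the pictures are not rectified: a ray, as slopes to the right and down, at radius r is drawn at 1 + k1 r^2 times it, then the intrinsics apply), "eye" and "orientation" of the camera in the world. Camera axes: x right, y down, z forward; pixel columns grow to the right and rows downward; lengths in mm; the calibration is good to about 2 mm. A picture is of the moment at which its call begins: read the wrist's pose just before it. camera_info takes no time and is no camera call; for the wrist camera it gives the pose at the moment of the call.
- manip.sign_off(): hands the job in; it is judged then, once.
The state is a dict: "clock": time; "joints": joint angles; "qd": joint speeds; "effort": joint torques, N m; "eef_pos": TCP position; "eef_rot": TCP orientation; "wrist_force": force on the tool from outside, world axes, zero at the start; "moment": the same for the moment, N m; "finger_gap": finger opening in mm; "finger_force": force on a finger pad.
Only numpy, scipy, OpenCV 4.12 (cv2) and the standard library are available. Lean on these libraries where they do the work, as an engineer would, in place of code of your own. Each camera call takes 0.05 s, during which the arm holds its last target. There are 200 camera calls.

## Task

One of the two dark steel samples stands between the two cheeks of the packing frame and is loose. Choose the two aluminium packing plates that together fill the gap beside it snugly (about 2 mm of play in all) and stand them upright in the gap, side by side in a neat row along the cheeks, right down on the base plate and not sticking out past the ends of the cheeks. Set them in gently without forcing, leave the other two plates standing where they are, and do not disturb the other things.

Things in the scene. Friction and masses are not known exactly. Their poses are not given: they have to be found in the camera images.
- frame: fixed grey base plate 104 x 180 x 8 mm with two upright steel cheeks along x, 100 mm long, 14 thick, 40 high above the base, inner top edges bevelled 3 mm, inner faces 85 mm apart at y = -42.5 and +42.5 mm, ends open. Origin: middle of the channel, underside of the base (channel floor at z = 8 mm); x along the cheeks, away from the robot; y to the left. A sample is parked outside the -y cheek.
- plate_14: aluminium packing plate: bar 80 mm long, 14 mm thick, 46 mm high, edges bevelled 2 mm, standing loose on the mat; on its top, centred, a grip tab 36 mm long, 10 thick, 32 high (78 mm in all). About 0.17 kg. Grip the tab by its ends, closing along the plate's length. Origin: centre of underside; x along its length, y through its thickness. The order of the four plates varies.
- plate_19: aluminium packing plate: bar 80 mm long, 19 mm thick, 46 mm high, edges bevelled 2 mm, standing loose on the mat; on its top, centred, a grip tab 36 mm long, 10 thick, 32 high (78 mm in all). About 0.22 kg. Grip the tab by its ends, closing along the plate's length. Origin: centre of underside; x along its length, y through its thickness. The order of the four plates varies.
- plate_25: aluminium packing plate: bar 80 mm long, 25 mm thick, 46 mm high, edges bevelled 2 mm, standing loose on the mat; on its top, centred, a grip tab 36 mm long, 10 thick, 32 high (78 mm in all). About 0.28 kg. Grip the tab by its ends, closing along the plate's length. Origin: centre of underside; x along its length, y through its thickness. The order of the four plates varies.
- plate_34: aluminium packing plate: bar 80 mm long, 34 mm thick, 46 mm high, edges bevelled 2 mm, standing loose on the mat; on its top, centred, a grip tab 36 mm long, 10 thick, 32 high (78 mm in all). About 0.37 kg. Grip the tab by its ends, closing along the plate's length. Origin: centre of underside; x along its length, y through its thickness. The order of the four plates varies.
- sample_thick: dark steel block, the thicker sample: 80 mm long, 44 thick, 44 high, bright top. If it is the one between the cheeks, it stands against the frame's -y cheek and leaves a gap of 41 mm; else it is parked outside that cheek (which one varies). Origin: underside, middle of its side towards the frame's -y; it spans its own y = 0 to 44 mm; x lengthwise.
- sample_thin: dark steel block, the thinner sample: 80 mm long, 30 thick, 44 high, bright top. If it is the one between the cheeks, it stands against the frame's -y cheek and leaves a gap of 55 mm; else it is parked outside that cheek (which one varies). Origin: underside, middle of its side towards the frame's -y; it spans its own y = 0 to 30 mm; x lengthwise.
- bench_mat: dark rubber mat 290 x 370 mm, 3 mm thick, fixed on the bench; the frame and the plates stand on it (its top is 3 mm above the bench). Origin: centre of its underside.
- timer: bystander: white bench timer 60 x 70 x 23 mm, left of the mat. Origin: centre of its underside.
- slide_box: bystander: slide box 35 x 86 x 31 mm, left of the mat. Origin: centre of its underside.
- caliper: bystander: steel vernier caliper 252 mm long, lying flat behind the mat. Origin: centre of its underside.

How it is judged (in metres and radians):
On the way, in this order (a step that is already met when the one before it is completed fails the run):
1. one of the two right plates stands down in the gap beside the sample ((((y of sample_thick in the frame of frame between -0.055 and -0.005 m and x of sample_thick in the frame of frame between -0.02 and 0.02 m and z of sample_thick in the frame of frame between 0.005 and 0.011 m) and ((z of plate_14 in the frame of frame between 0.005 and 0.011 m and x of plate_14 in the frame of frame between -0.012 and 0.012 m and y of plate_14 in the frame of frame between -0.0425 and 0.0425 m and angle between plate_14's own z axis and vertical below 0.08 rad and angle between the x axis of plate_14 and the x axis of frame, either way round below 0.1 rad) or (z of plate_25 in the frame of frame between 0.005 and 0.011 m and x of plate_25 in the frame of frame between -0.012 and 0.012 m and y of plate_25 in the frame of frame between -0.0425 and 0.0425 m and angle between plate_25's own z axis and vertical below 0.08 rad and angle between the x axis of plate_25 and the x axis of frame, either way round below 0.1 rad))) or ((y of sample_thin in the frame of frame between -0.055 and -0.005 m and x of sample_thin in the frame of frame between -0.02 and 0.02 m and z of sample_thin in the frame of frame between 0.005 and 0.011 m) and ((z of plate_19 in the frame of frame between 0.005 and 0.011 m and x of plate_19 in the frame of frame between -0.012 and 0.012 m and y of plate_19 in the frame of frame between -0.0425 and 0.0425 m and angle between plate_19's own z axis and vertical below 0.08 rad and angle between the x axis of plate_19 and the x axis of frame, either way round below 0.1 rad) or (z of plate_34 in the frame of frame between 0.005 and 0.011 m and x of plate_34 in the frame of frame between -0.012 and 0.012 m and y of plate_34 in the frame of frame between -0.0425 and 0.0425 m and angle between plate_34's own z axis and vertical below 0.08 rad and angle between the x axis of plate_34 and the x axis of frame, either way round below 0.1 rad))))), for 0.2 s.
2. both right plates stand down in the gap, side by side with the sample ((((y of sample_thick in the frame of frame between -0.055 and -0.005 m and x of sample_thick in the frame of frame between -0.02 and 0.02 m and z of sample_thick in the frame of frame between 0.005 and 0.011 m) and (z of plate_14 in the frame of frame between 0.005 and 0.011 m and x of plate_14 in the frame of frame between -0.012 and 0.012 m and y of plate_14 in the frame of frame between -0.0425 and 0.0425 m and angle between plate_14's own z axis and vertical below 0.08 rad and angle between the x axis of plate_14 and the x axis of frame, either way round below 0.1 rad) and (z of plate_25 in the frame of frame between 0.005 and 0.011 m and x of plate_25 in the frame of frame between -0.012 and 0.012 m and y of plate_25 in the frame of frame between -0.0425 and 0.0425 m and angle between plate_25's own z axis and vertical below 0.08 rad and angle between the x axis of plate_25 and the x axis of frame, either way round below 0.1 rad)) or ((y of sample_thin in the frame of frame between -0.055 and -0.005 m and x of sample_thin in the frame of frame between -0.02 and 0.02 m and z of sample_thin in the frame of frame between 0.005 and 0.011 m) and (z of plate_19 in the frame of frame between 0.005 and 0.011 m and x of plate_19 in the frame of frame between -0.012 and 0.012 m and y of plate_19 in the frame of frame between -0.0425 and 0.0425 m and angle between plate_19's own z axis and vertical below 0.08 rad and angle between the x axis of plate_19 and the x axis of frame, either way round below 0.1 rad) and (z of plate_34 in the frame of frame between 0.005 and 0.011 m and x of plate_34 in the frame of frame between -0.012 and 0.012 m and y of plate_34 in the frame of frame between -0.0425 and 0.0425 m and angle between plate_34's own z axis and vertical below 0.08 rad and angle between the x axis of plate_34 and the x axis of frame, either way round below 0.1 rad)))), for 0.2 s.
At the end, for the whole second after the job is handed in: Sample still in the channel; its pair (thick: 14 + 25, thin: 19 + 34) down beside it: within 3 mm of the floor, 12 mm of centre lengthwise, 0.08 rad upright, 0.1 rad parallel, at rest. The other two plates upright (0.1 rad), within 30 mm of their start ((((y of sample_thick in the frame of frame between -0.055 and -0.005 m and x of sample_thick in the frame of frame between -0.02 and 0.02 m and z of sample_thick in the frame of frame between 0.005 and 0.011 m) and (z of plate_14 in the frame of frame between 0.005 and 0.011 m and x of plate_14 in the frame of frame between -0.012 and 0.012 m and y of plate_14 in the frame of frame between -0.0425 and 0.0425 m and angle between plate_14's own z axis and vertical below 0.08 rad and angle between the x axis of plate_14 and the x axis of frame, either way round below 0.1 rad) and (z of plate_25 in the frame of frame between 0.005 and 0.011 m and x of plate_25 in the frame of frame between -0.012 and 0.012 m and y of plate_25 in the frame of frame between -0.0425 and 0.0425 m and angle between plate_25's own z axis and vertical below 0.08 rad and angle between the x axis of plate_25 and the x axis of frame, either way round below 0.1 rad) and (distance of plate_19 from where it was at the start of the episode below 0.03 m and angle between plate_19's own z axis and vertical below 0.1 rad) and (distance of plate_34 from where it was at the start of the episode below 0.03 m and angle between plate_34's own z axis and vertical below 0.1 rad) and linear speed of each of plate_14, plate_25 below 0.02 m/s) or ((y of sample_thin in the frame of frame between -0.055 and -0.005 m and x of sample_thin in the frame of frame between -0.02 and 0.02 m and z of sample_thin in the frame of frame between 0.005 and 0.011 m) and (z of plate_19 in the frame of frame between 0.005 and 0.011 m and x of plate_19 in the frame of frame between -0.012 and 0.012 m and y of plate_19 in the frame of frame between -0.0425 and 0.0425 m and angle between plate_19's own z axis and vertical below 0.08 rad and angle between the x axis of plate_19 and the x axis of frame, either way round below 0.1 rad) and (z of plate_34 in the frame of frame between 0.005 and 0.011 m and x of plate_34 in the frame of frame between -0.012 and 0.012 m and y of plate_34 in the frame of frame between -0.0425 and 0.0425 m and angle between plate_34's own z axis and vertical below 0.08 rad and angle between the x axis of plate_34 and the x axis of frame, either way round below 0.1 rad) and (distance of plate_14 from where it was at the start of the episode below 0.03 m and angle between plate_14's own z axis and vertical below 0.1 rad) and (distance of plate_25 from where it was at the start of the episode below 0.03 m and angle between plate_25's own z axis and vertical below 0.1 rad) and linear speed of each of plate_19, plate_34 below 0.02 m/s))); the robot touches nothing.
It fails at once if a plate is forced: pressed against the frame or a sample with more than 60 N (contact force between any of plate_14, plate_19, plate_25, plate_34 and frame above 60 N or contact force between any of plate_14, plate_19, plate_25, plate_34 and sample_thick above 60 N or contact force between any of plate_14, plate_19, plate_25, plate_34 and sample_thin above 60 N).
It fails at once if the timer, slide box or caliper is moved by more than 30 mm, or a sample by more than 60 mm or tipped by more than 0.3 rad (distance of any of timer, slide_box, caliper from where it was at the start of the episode above 0.03 m or distance of any of sample_thick, sample_thin from where it was at the start of the episode above 0.06 m or angle between any of sample_thick, sample_thin's own z axis and vertical above 0.3 rad).
It also fails if it takes over 54 s, if anything falls off the work surface, if the arm or the gripper's body presses on something with over 40 N, if the wrist force passes 120 N, or if a joint passes its speed limit or range.

## Working session

There is one attempt and no reset: what is moved stays moved. The work goes in short steps, Python scripts to look and compute and a tool call to move; the robot and the scene stay as the last step left them, time stands still between calls to the robot, and variables do not carry over. Pictures are saved under pics/ and viewed, at most 10 in all, crops included, and the job is handed in when it is done.

Besides the shell and the picture viewer there is one more tool, called after "Call:" as name(argument=value, ...), one argument or row to a line, values as JSON. step_arm: Moves the arm, as the interface text tells. Its arguments: {"type":"object","properties":{"series":{"type":"array"},"squeeze":{"type":"number"}},"required":["series"]}

```bash
mkdir -p pics
cat > h.py <<'E'
import numpy as np, cv2
from cell import manip
from scipy.spatial.transform import Rotation as R
def cloud(name):
    info=manip.camera_info(name); img,d=manip.camera(name)
    f=240/np.tan(np.radians(info['fovy'])/2)
    K=np.array([[f,0,info['cx']],[0,f,info['cy']],[0,0,1]])
    v,u=np.mgrid[0:480,0:640]
    # invert r'=r(1+k1 r^2) 
    xd=(u-info['cx'])/f; yd=(v-info['cy'])/f; x,y=xd.copy(),yd.copy()
    for _ in range(20):
        s=1+info['k1']*(x*x+y*y); x,y=xd/s,yd/s
    o=np.array(info['orientation'],float)
    M=o if o.shape==(3,3) else R.from_euler('xyz',o).as_matrix()
    rays=np.stack([x,y,np.ones_like(x)],-1)@M.T
    P=np.array(info['eye'])+rays*d[...,None]
    P[d==0]=np.nan
    return img,d,P,rays,np.array(info['eye']),info
E
python3 - <<'E'
from h import *
print(manip.read_state())
for n in('top','scene'):
    img,d,P,r,e,i=cloud(n); print(i); cv2.imwrite(f'pics/{n}.png',img); np.savez(f'{n}.npz',img=img,d=d,P=P,r=r,e=e)
E
```

```text
{'clock': 0.0, 'joints': array([ 1.25641159e+00,  3.00478494e-01,  1.52155646e+00, -1.34099298e-05,
        1.32070052e+00, -6.65982033e-02]), 'qd': array([ 1.15492526e-04, -3.80150233e-04, -7.78034747e-05, -4.59424919e-04,
       -1.57071092e-03, -2.14720594e-04]), 'effort': array([-1.59859087e-04, -5.31811202e+01, -3.52729833e+01,  7.08360784e-02,
        2.44013756e-02, -1.50647752e-04]), 'eef_pos': array([134.82760814, 532.98621514, 229.89267479]), 'eef_rot': array([-3.14045150e+00, -6.30932249e-05,  2.89380941e+00]), 'wrist_force': array([ 0.68023499, -0.29236431, -1.1916307 ]), 'moment': array([ 0.03778151, -0.01760348, -0.01442067]), 'finger_force': 0.0, 'finger_gap': 93.99652796231398}
{'fovy': 48.88517159038667, 'cx': 314.06529336507344, 'cy': 234.59788850653712, 'k1': -0.012107562068801418, 'eye': array([426.60032002, 336.82600815, 981.62780302]), 'orientation': array([-3.06482595,  0.00831492, -1.58611874])}
{'fovy': 54.7913118055881, 'cx': 318.3426541186731, 'cy': 242.94677931935718, 'k1': -0.10446241247043025, 'eye': array([-18.55357148, -70.87710633, 549.86047496]), 'orientation': array([-2.17777447, -0.01008839, -0.90824575])}
```

View pics/top.png

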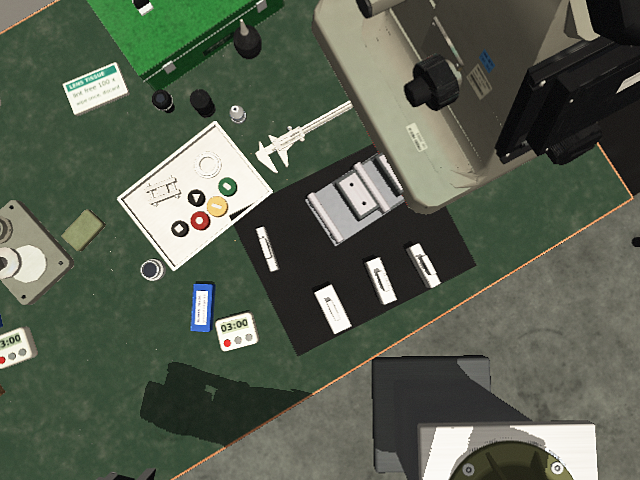

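View pics/scene.png

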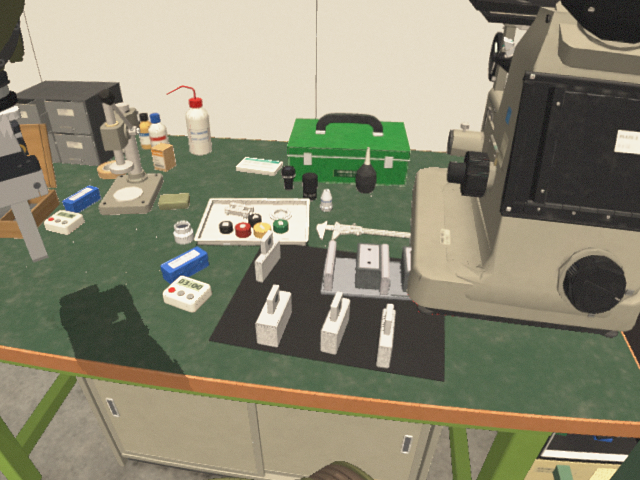

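Run:
```python
from h import *
D=np.load('top.npz');P=D['P'];img=D['img']
z=P[...,2]
print('mat z',np.nanmedian(z[275:285,360:364]),'floor',np.nanmedian(z[330:350,290:296]), np.nanmedian(z[180:185,420:425]))
reg=np.zeros(z.shape,bool);reg[150:335,225:440]=1
for lo,hi,nm in((70,95,'tab'),(40,62,'bar')):
    m=(reg&(z>lo)&(z<hi)).astype(np.uint8)
    n,l,s,c=cv2.connectedComponentsWithStats(m)
    for k in range(1,n):
        if s[k,4]<15: continue
        q=P[l==k]; r=cv2.minAreaRect(q[:,:2].astype(np.float32))
        print(nm,s[k].tolist(),np.round(r[0],1),np.round(r[1],1),round(r[2],1),'z',np.round(np.percentile(q[:,2],[10,50,90]),1))
# microscope extents
for lo in (60,100,150,200,300,400):
    m=(z>lo)&(z<lo+100);m[:, :300]=0;m[250:]=0
    q=P[m]; 
    if len(q): print(lo,len(q),np.round(q.min(0)),np.round(q.max(0)))
c=cv2.resize(img[145:345,225:485],None,fx=3,fy=3,interpolation=cv2.INTER_CUBIC);cv2.imwrite('pics/c.png',c)
```

```text
mat z 3.599639086831246 floor 2.5544132648944924 90.00936270172917
tab [384, 150, 56, 60, 2282] [590.8 172.8] [105.6  90.7] 0.5 z [83.5 89.6 92.1]
tab [260, 238, 12, 21, 136] [474.9 427.3] [35.7 11.1] 16.2 z [77.6 81.1 83.2]
tab [421, 255, 15, 20, 136] [441.8 150. ] [34.8 10.9] 23.2 z [77.  80.7 82.9]
tab [377, 271, 14, 21, 141] [415.9 226. ] [35.7 11.1] 21.0 z [76.9 81.  83.5]
tab [327, 300, 14, 21, 132] [367.6 312.4] [35.7 10.7] 25.7 z [78.9 81.1 83. ]
bar [375, 150, 65, 64, 580] [584.8 184. ] [149.7  34. ] 44.1 z [44.6 55.  58.7]
bar [335, 162, 56, 58, 1596] [570.9 257.4] [99.8 59.1] 32.5 z [49.9 54.8 57.6]
bar [308, 192, 37, 51, 458] [530.1 322.3] [100.1  14.3] 32.3 z [48.5 51.1 53.4]
bar [257, 227, 22, 45, 236] [475.1 427.4] [80.1 14.4] 18.2 z [46.  49.1 51.7]
bar [410, 243, 30, 45, 380] [441.9 149.3] [79.1 20.1] 25.7 z [46.2 49.4 52.3]
bar [367, 257, 30, 48, 518] [415.9 225.9] [79.9 25.5] 21.0 z [47.  49.3 51.4]
bar [315, 285, 37, 49, 762] [367.5 312.3] [80. 34.] 25.0 z [47.1 49.5 51.5]
60 18464 [ 537. -151.   60.] [912. 339. 160.]
100 7625 [ 580. -127.  100.] [879. 271. 200.]
150 8409 [ 586. -119.  150.] [865. 271. 250.]
200 9860 [ 586. -122.  200.] [847. 262. 300.]
300 11594 [606. -91. 300.] [792. 157. 400.]
400 4490 [638.  -1. 400.] [737. 124. 500.]
```

View pics/c.png

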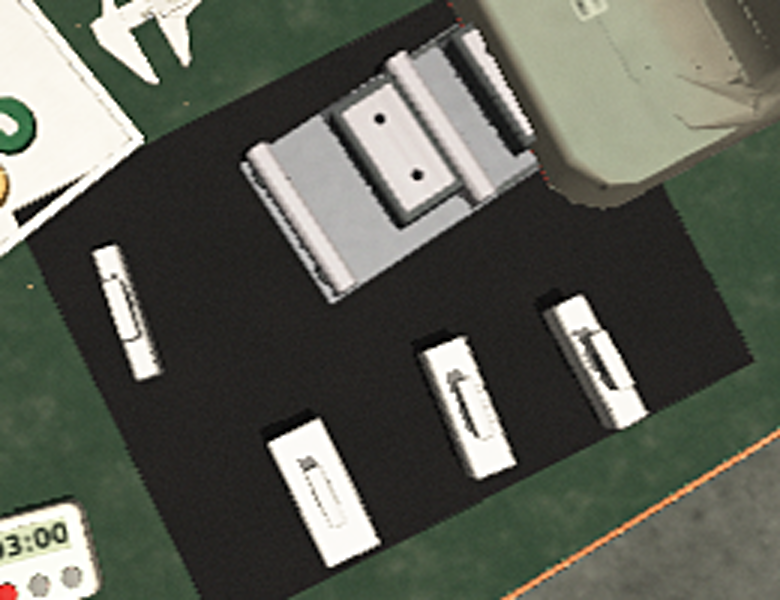

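Run:
```python
from h import *
a=np.radians(32.4);O=np.array([556.6,280.5]);A=np.array([[np.cos(a),np.sin(a)],[-np.sin(a),np.cos(a)]])
for cam in('top','scene'):
    P=np.load(cam+'.npz')['P'];F=(P[...,:2]-O)@A.T;z=P[...,2]
    print(cam)
    for lo in range(60,560,50):
        m=(z>lo)&(z<lo+50)&(abs(F[...,0])<130)&(abs(F[...,1])<300)
        if m.sum()>20: print(lo,m.sum(),'frame y pct',np.round(np.percentile(F[m][:,1],[1,50,99,100])))
P=np.load('top.npz')['P'];F=(P[...,:2]-O)@A.T;z=P[...,2]
for lo,hi in((-8,8),(-20,-9),(9,30)):
    m=(F[...,0]>lo)&(F[...,0]<hi)&(abs(F[...,1])<60)&(z<70)
    f=F[m][:,1];zz=z[m];
    h=[(int(b),round(float(np.median(zz[(f>=b)&(f<b+2)])),0)) for b in range(-60,60,2) if ((f>=b)&(f<b+2)).any()]
    print(h)
```

```text
top
60 8976 frame y pct [-278. -148.  166.  176.]
110 1661 frame y pct [-280. -208. -196. -192.]
160 1764 frame y pct [-225. -212. -145. -144.]
210 4723 frame y pct [-256. -214. -148. -145.]
260 3805 frame y pct [-296. -225. -203. -202.]
310 4247 frame y pct [-297. -226. -205. -203.]
360 6075 frame y pct [-298. -235. -206. -204.]
410 2967 frame y pct [-268. -240. -226. -224.]
460 312 frame y pct [-252. -233. -224. -224.]
510 1753 frame y pct [-240. -226. -223. -222.]
scene
60 8074 frame y pct [-296. -167.  168.  178.]
110 3164 frame y pct [-299. -227. -198. -194.]
160 2907 frame y pct [-298. -218. -146. -143.]
210 3869 frame y pct [-298. -223. -151. -144.]
260 3742 frame y pct [-298. -238. -203. -201.]
310 3820 frame y pct [-299. -240. -204. -203.]
360 4006 frame y pct [-299. -244. -205. -203.]
410 3192 frame y pct [-299. -252. -177. -159.]
460 2668 frame y pct [-299. -259. -163. -159.]
[(-58, 49.0), (-56, 51.0), (-54, 52.0), (-52, 52.0), (-50, 52.0), (-48, 51.0), (-46, 51.0), (-44, 51.0), (-42, 55.0), (-40, 55.0), (-38, 56.0), (-36, 57.0), (-34, 56.0), (-32, 56.0), (-30, 56.0), (-28
[... 1250 characters left out ...]
56, 49.0), (-54, 52.0), (-52, 52.0), (-50, 52.0), (-48, 51.0), (-46, 51.0), (-44, 51.0), (-42, 54.0), (-40, 56.0), (-38, 56.0), (-36, 56.0), (-34, 56.0), (-32, 57.0), (-30, 57.0), (-28, 56.0), (-26, 55.0), (-24, 57.0), (-22, 56.0), (-20, 55.0), (-18, 57.0), (-16, 56.0), (-14, 56.0), (-12, 56.0), (-10, 57.0), (-8, 56.0), (-6, 56.0), (-4, 56.0), (-2, 55.0), (0, 44.0), (2, 14.0), (4, 12.0), (6, 12.0), (8, 13.0), (10, 10.0), (12, 12.0), (14, 10.0), (16, 12.0), (18, 12.0), (20, 12.0), (22, 12.0), (24, 12.0), (26, 11.0), (28, 11.0), (30, 13.0), (32, 12.0), (34, 11.0), (36, 12.0), (38, 11.0), (42, 50.0), (44, 51.0), (46, 52.0), (48, 51.0), (50, 52.0), (52, 52.0), (54, 50.0), (56, 20.0), (58, 12.0)]
```

Call:
step_arm(
  series=[20, -22, 0, -0.07, 0, 28, -31, 0, -0.1, 0, 28, -31, 0, -0.1, 0, 28, -31, 0, -0.1, 0, 28, -31, 0, -0.1, 0, 28, -31, 0, -0.1, 0, 28, -31, 0, -0.1, 0, 28, -31, 0, -0.1, 0, 28, -31, 0, -0.1, 0, 20, -20, 0, -0.06, 0, 17, -17, 0, -0.03, 0, 0, 0, 0, 0, 0, 0, 0, 0, 0, 0],
  squeeze=25,
)

```text
clock: 1.72
eef_pos: [415.4, 226.5, 230.3]
eef_rot: [-3.141, -0.0, 1.934]
wrist_force: [-0.5, 0.5, -0.3]
finger_gap: 93.8
finger_force: 0.0
```

```bash
cat >> h.py <<'E'
def rects(P,zr,roi=None,mn=60):
    z=P[...,2]; m=((z>zr[0])&(z<zr[1]))
    if roi is not None: m&=np.hypot(P[...,0]-roi[0],P[...,1]-roi[1])<roi[2]
    n,l,s,c=cv2.connectedComponentsWithStats(m.astype(np.uint8)); out=[]
    for k in range(1,n):
        if s[k,4]<mn: continue
        q=P[l==k]; r=cv2.minAreaRect(q[:,:2].astype(np.float32))
        print(s[k].tolist(),np.round(r[0],1),np.round(r[1],1),round(r[2],1),'z',np.round(np.percentile(q[:,2],[10,50,90]),1))
E
python3 - <<'E'
from h import *
s=manip.read_state();print(s['clock'],s['eef_pos'],s['eef_rot'],s['joints'])
img,d,P,r,e,i=cloud('wrist');print(i);cv2.imwrite('pics/w1.png',img)
rects(P,(70,95),(420,226,150));rects(P,(40,60),(420,226,150))
E
```

```text
1.725 [415.44399751 226.53459632 230.27329677] [-3.14113310e+00 -1.07892673e-04  1.93446681e+00] [4.21720425e-01 1.28368790e-01 1.72966159e+00 1.40094660e-04
 1.28401480e+00 5.80102616e-02]
{'fovy': 67.27192851475067, 'cx': 326.7853261159147, 'cy': 239.6282543811662, 'k1': -0.05840135564069729, 'eye': array([392.11447746, 291.1954691 , 384.359542  ]), 'orientation': array([2.90081747e+00, 8.37186935e-04, 3.64445170e-01])}
[289, 105, 44, 17, 620] [368.8 315. ] [35.  11.5] 24.6 z [78.4 80.6 81.7]
[308, 223, 41, 14, 530] [416.6 229.2] [34.8 10. ] 21.3 z [75.9 80.5 81.5]
[305, 307, 39, 18, 553] [442.5 151.4] [36.  11.2] 26.8 z [73.3 80.2 81.3]
[417, 333, 25, 14, 184] [544.6 160. ] [20.6  5.1] 48.4 z [71.4 76.9 83.6]
[266, 94, 92, 46, 2892] [368.8 314.8] [80.  34.5] 24.9 z [47.5 48.7 49.8]
[425, 165, 59, 25, 914] [511.2 311.6] [52.  14.4] 32.8 z [47.4 50.2 51.6]
[286, 210, 85, 27, 1647] [416.8 228.9] [80.2 24.6] 20.9 z [47.2 48.7 49.9]
[442, 220, 48, 66, 2165] [551.6 248.7] [38.  64.6] 21.4 z [48.4 54.5 55.8]
[284, 288, 81, 29, 1306] [442.6 150.9] [80.1 20.3] 26.8 z [44.3 48.6 51.2]
[402, 319, 29, 28, 365] [540.2 153.1] [38.6  6.7] 74.2 z [41.9 49.7 57.7]
```

View pics/w1.png

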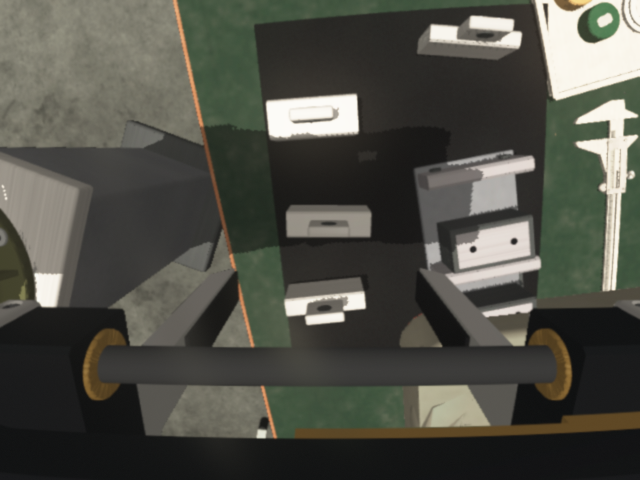

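Call:
step_arm(
  series=[0.8, 1, -30, 0, 0, 0, 0, -40, 0, 0, 0, 0, -40, 0, 0, 0, 0, -25, 0, 0, 0, 0, -14, 0, 0, 0, 0, -2.5, 0, 0, 0, 0, 0, 0, 0.4, 0, 0, 0, 0, 0.7, 0, 0, 0, 0, 1, 0, 0, 0, 0, 1, 0, 0, 0, 0, 1, 0, 0, 0, 0, 1, 0, 0, 0, 0, 1],
  squeeze=25,
)

```text
clock: 3.4
eef_pos: [416.7, 227.2, 78.9]
eef_rot: [-3.142, 0.0, 1.934]
wrist_force: [-0.1, -0.3, 0.2]
finger_gap: 35.5
finger_force: 25.0
```

Call:
step_arm(
  series=[0, 0, 8, 0, 1, 0, 0, 25, 0, 1, 0, 0, 32, 0, 1, 12, 8, 15, 0.02, 1, 25, 16, 5, 0.04, 1, 25, 16, 0, 0.04, 1, 25, 16, 0, 0.04, 1, 20, 13, 0, 0.04, 1, 12, 7, 0, 0.02, 1, 6, 3.2, 0, 0, 1, 0, 0, 0, 0, 1, 0, 0, 0, 0, 1],
)

```text
clock: 4.9
eef_pos: [541.3, 306.2, 164.1]
eef_rot: [-3.141, -0.0, 2.134]
wrist_force: [-0.3, 0.7, -2.1]
finger_gap: 36.0
finger_force: 25.0
```

Run:
```python
from h import *
s=manip.read_state();print(s['clock'],s['eef_pos'],s['eef_rot'],s['finger_gap'])
img,d,P,r,e,i=cloud('wrist');cv2.imwrite('pics/w2.png',img)
print('w');rects(P,(150,170),(541,305,80));rects(P,(110,130),(541,305,80));rects(P,(40,60),(550,290,100),200)
img,d,P,r,e,i=cloud('top')
print('t');rects(P,(40,62),(550,290,100),100);rects(P,(110,130),(541,305,60))
```

```text
4.9 [541.32898632 306.21341904 164.08675569] [-3.14142539e+00 -2.14023348e-05  2.13354158e+00] 35.99915055092949
w
[260, 275, 134, 51, 3345] [541.7 307.2] [59.6 18.4] 32.3 z [153.7 164.9 166.7]
[254, 246, 146, 11, 1303] [534.9 317.9] [80.1  1.1] 32.3 z [112.3 120.7 128.3]
[261, 205, 133, 20, 2555] [531.  324.8] [100.   13.9] 32.2 z [47.9 50.3 51.5]
[285, 313, 85, 29, 2295] [579.9 247.7] [69.7 29.5] 32.1 z [50.  54.  55.7]
t
[375, 195, 16, 18, 147] [548.5 223.2] [27.1 25.8] 38.5 z [47.6 51.4 55.2]
```

View pics/w2.png

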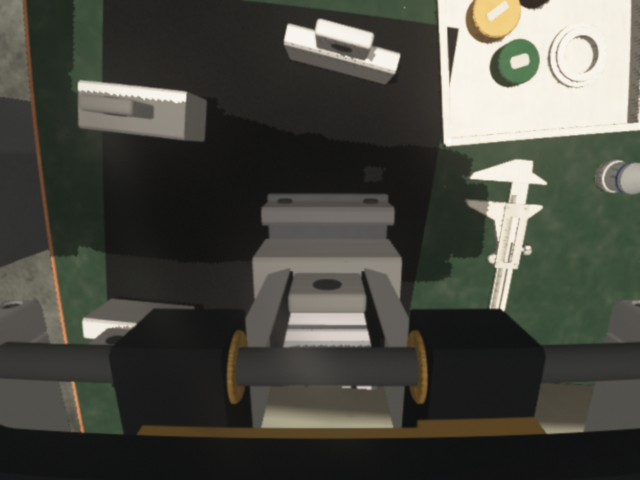

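Call:
step_arm(
  series=[0, 0, -20, 0, 1, 0, 0, -10, 0, 1, 0, 0, -5, 0, 1, 0, 0, -5, 0, 1, 0, 0, -5, 0, 1, 0, 0, -5, 0, 1, 0, 0, -5, 0, 1, 0, 0, -5, 0, 1, 0, 0, 0, 0, 1],
)

```text
clock: 6.12
eef_pos: [541.5, 306.3, 103.5]
eef_rot: [-3.141, -0.0, 2.134]
wrist_force: [-0.2, 0.6, -2.9]
finger_gap: 35.8
finger_force: 25.0
```

Call:
step_arm(
  series=[0, 0, -5, 0, 1, 0, 0, -5, 0, 1, 0, 0, -3, 0, 1, 0, 0, -2, 0, 1, 0, 0, -1, 0, 1, -0.2, 0.3, 0, 0, 1, -0.2, 0.3, 0, 0, 1, 0, 0, 0, 0, 1],
)

```text
clock: 7.12
eef_pos: [541.4, 306.9, 88.1]
eef_rot: [3.141, 0.0, 2.134]
wrist_force: [0.7, -0.7, -1.6]
finger_gap: 36.0
finger_force: 25.0
```

Call:
step_arm(
  series=[0, 0, -0.8, 0, 1, 0, 0, 0, 0, 1, 0, 0, 0, 0, 0.4, 0, 0, 0, 0, 0.3, 0, 0, 0, 0, 0.3, 0, 0, 20, 0, 0.2, 0, 0, 40, 0, 0, 0, 0, 50, 0, 0, 0, 0, 10, 0, 0, 0, 0, 0, 0, 0],
)

```text
clock: 8.38
eef_pos: [541.4, 307.1, 208.2]
eef_rot: [3.14, 0.0, 2.134]
wrist_force: [0.2, -0.5, 0.0]
finger_gap: 93.5
finger_force: 0.0
```

Run:
```python
from h import *
s=manip.read_state();print(s['clock'],s['eef_pos'],s['eef_rot'],s['finger_gap'])
img,d,P,r,e,i=cloud('wrist');cv2.imwrite('pics/w3.png',img)
rects(P,(40,66),(550,290,100),100);rects(P,(80,100),(541,305,80))
```

```text
8.375 [541.3656202  307.05934049 208.17895506] [3.14004361e+00 1.38340873e-04 2.13383388e+00] 93.50560915647301
[269, 199, 115, 47, 3934] [537.8 313.8] [100.1  39.6] 32.2 z [48.7 52.  57.3]
[273, 257, 107, 62, 5718] [571.9 260. ] [100.2  59.1] 32.1 z [49.6 54.6 55.8]
[288, 339, 75, 9, 607] [600.8 211.6] [72.3  2.7] 32.0 z [41.5 47.7 53.3]
[304, 231, 46, 16, 660] [541.6 308.4] [35.7 10.7] 32.0 z [84.4 88.4 89.5]
```

View pics/w3.png

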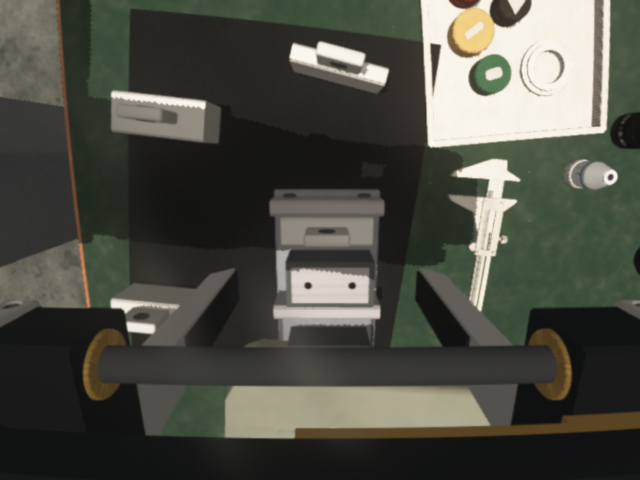

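Call:
step_arm(
  series=[-8, 14, 0, -0.04, 0, -16, 29, 0, -0.06, 0, -16, 29, 0, -0.06, 0, -16, 29, 0, -0.06, 0, -10, 18, 0, -0.04, 0, 0, 0, 0, 0, 0, 0, 0, 0, 0, 0],
)

```text
clock: 9.3
eef_pos: [475.6, 425.2, 206.3]
eef_rot: [-3.14, 0.001, 1.874]
wrist_force: [-0.4, -0.7, -0.2]
finger_gap: 94.6
finger_force: 0.0
```

Run:
```python
from h import *
s=manip.read_state();print(s['clock'],s['eef_pos'],s['eef_rot'],s['finger_gap'])
img,d,P,r,e,i=cloud('wrist');cv2.imwrite('pics/w4.png',img)
rects(P,(70,95),(475,427,60));rects(P,(40,60),(475,427,60),100)
```

```text
9.3 [475.56439031 425.17298251 206.34286984] [-3.14040326e+00  6.50877786e-04  1.87429387e+00] 94.55278375371132
[307, 225, 45, 16, 653] [476.7 430.4] [35.3 10.9] 17.7 z [75.  80.4 81.5]
[283, 217, 91, 18, 1079] [476.4 430. ] [80.  14.5] 18.3 z [45.9 48.5 49.9]
```

Call:
step_arm(
  series=[0.2, 2.5, -20, 0.012, 0, 0, 0, -40, 0, 0, 0, 0, -40, 0, 0, 0, 0, -20, 0, 0, 0, 0, -8, 0, 0, 0, 0, -0.5, 0, 0, 0, 0, 0, 0, 0.4, 0, 0, 0, 0, 0.7, 0, 0, 0, 0, 1, 0, 0, 0, 0, 1, 0, 0, 0, 0, 1, 0, 0, 0, 0, 1, 0, 0, 0, 0, 1],
)

```text
clock: 10.98
eef_pos: [475.5, 428.5, 78.6]
eef_rot: [3.142, 0.0, 1.886]
wrist_force: [0.5, -0.3, -0.1]
finger_gap: 35.6
finger_force: 25.0
```

Call:
step_arm(
  series=[0, 0, 8, 0, 1, 0, 0, 30, 0, 1, 0, 0, 40, 0, 1, 0, 0, 24, 0, 1, 7, -13, 0, 0.02, 1, 15, -28, 0, 0.05, 1, 15, -28, 0, 0.05, 1, 15, -28, 0, 0.05, 1, 14, -24, 0, 0.046, 1, 7, -13, 0, 0.03, 1, 3, -5, 0, 0, 1, 0, 0, 0, 0, 1, 0, 0, 0, 0, 1],
)

```text
clock: 12.6
eef_pos: [551.2, 290.1, 180.7]
eef_rot: [-3.142, -0.0, 2.132]
wrist_force: [-0.3, 0.7, -2.2]
finger_gap: 35.8
finger_force: 25.0
```

Run:
```python
from h import *
s=manip.read_state();print(s['clock'],s['eef_pos'],s['eef_rot'],s['finger_gap'])
img,d,P,r,e,i=cloud('wrist');cv2.imwrite('pics/w5.png',img)
rects(P,(112,145),(552,290,80));print();rects(P,(40,66),(550,290,100),100);print();rects(P,(80,100),(541,305,80));
```

```text
12.6 [551.16746068 290.07576069 180.69200203] [-3.14156181e+00 -1.17345798e-04  2.13205563e+00] 35.846346296849774
[255, 248, 144, 18, 2128] [547.7 297.1] [80.2  1.2] 32.1 z [116.  130.3 142.4]

[264, 179, 128, 52, 4835] [538.  313.9] [100.2  39.5] 32.2 z [48.8 51.9 57.4]
[283, 244, 97, 3, 222] [559.1 285.9] [79.5  1. ] 32.0 z [40.7 43.7 46.6]
[285, 335, 81, 13, 936] [600.9 210.1] [71.6  5.1] 31.8 z [42.3 50.6 54.9]

[302, 213, 52, 17, 824] [541.6 308.3] [35.8 10.6] 31.6 z [85.7 88.4 89.5]
```

View pics/w5.png

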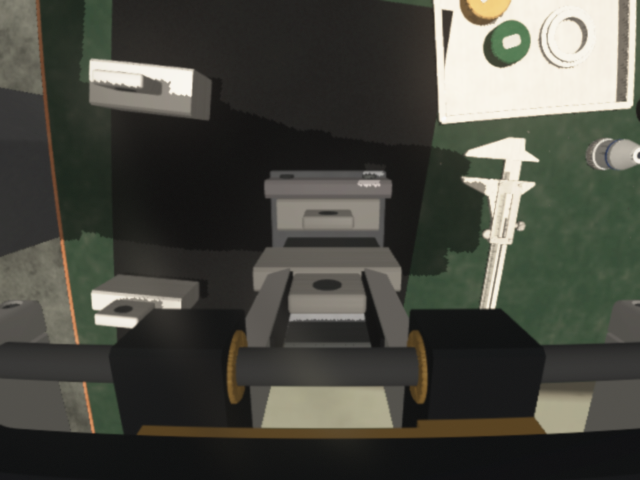

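Call:
step_arm(
  series=[0.9, -0.8, -10, 0, 1, 0, 0, -15, 0, 1, 0, 0, -10, 0, 1, 0, 0, -5, 0, 1, 0, 0, -3, 0, 1, 0, 0, -2, 0, 1, 0, 0, -2, 0, 1, 0, 0, -2, 0, 1, 0, 0, -2, 0, 1, 0, 0, -2, 0, 1, 0, 0, 0, 0, 1],
)

```text
clock: 14.02
eef_pos: [552.3, 288.7, 127.5]
eef_rot: [-3.141, -0.0, 2.132]
wrist_force: [-0.7, -0.4, -2.4]
finger_gap: 35.7
finger_force: 25.0
```

Call:
step_arm(
  series=[0, 0, -2, 0, 1, 0, 0, -2, 0, 1, 0, 0, -2, 0, 1, 0, 0, -2, 0, 1, 0, 0, -3, 0, 1, 0, 0, -3, 0, 1, 0, 0, 0, 0, 1],
)

```text
clock: 14.9
eef_pos: [552.2, 288.7, 113.2]
eef_rot: [-3.141, -0.0, 2.132]
wrist_force: [-1.1, 3.0, -3.7]
finger_gap: 35.7
finger_force: 25.0
```

Call:
step_arm(
  series=[-0.2, 0.3, -3, 0, 1, 0, 0, -3, 0, 1, 0, 0, -4, 0, 1, 0, 0, -4, 0, 1, 0, 0, -4, 0, 1, 0, 0, -3, 0, 1, 0, 0, -2, 0, 1, 0, 0, -1, 0, 1, 0, 0, -0.8, 0, 1, 0, 0, 0, 0, 1],
)

```text
clock: 16.15
eef_pos: [552.2, 288.9, 88.8]
eef_rot: [3.142, 0.0, 2.132]
wrist_force: [-0.1, 0.3, -1.9]
finger_gap: 36.0
finger_force: 25.0
```

Call:
step_arm(
  series=[0, 0, -1, 0, 1, 0, 0, -0.7, 0, 1, 0, 0, 0, 0, 1, 0, 0, 0, 0, 0.5, 0, 0, 0, 0, 0.35, 0, 0, 0, 0, 0.3, 0, 0, 0, 0, 0.3, 0, 0, 20, 0, 0.2, 0, 0, 40, 0, 0, 0, 0, 50, 0, 0, 0, 0, 10, 0, 0, 0, 0, 0, 0, 0],
)

```text
clock: 17.65
eef_pos: [552.3, 289.0, 208.2]
eef_rot: [3.14, 0.0, 2.132]
wrist_force: [-0.4, -0.2, -0.3]
finger_gap: 93.8
finger_force: 0.0
```

Run:
```python
from h import *
s=manip.read_state();print(s['clock'],s['eef_pos'],s['wrist_force'],s['finger_gap'])
img,d,P,r,e,i=cloud('wrist');cv2.imwrite('pics/w6.png',img)
rects(P,(80,100),(545,300,80));print();rects(P,(40,66),(550,290,100),100);print();rects(P,(40,60),(400,230,150),100)
```

```text
17.65 [552.27879305 289.04566812 208.15669741] [-0.42723485 -0.18392492 -0.32213685] 93.78526040670046
[304, 205, 47, 15, 633] [541.4 308.7] [35.8  9.9] 32.2 z [85.9 88.5 89.6]
[304, 231, 45, 15, 631] [551.9 290.7] [34.7 10.1] 32.0 z [84.7 88.5 89.6]

[269, 175, 117, 123, 10446] [557.4 283.1] [100.3 112.5] 32.2 z [49.7 54.8 57. ]
[287, 319, 77, 16, 892] [601.6 209.1] [72.4  7.8] 32.5 z [42.6 52.2 55.3]

[108, 65, 100, 53, 3262] [369.1 314.9] [81.4 34.6] 25.0 z [47.3 48.8 49.9]
[269, 175, 45, 123, 2883] [531.3 266.6] [ 38.6 112.4] 32.2 z [49.3 55.1 57.2]
[108, 275, 87, 28, 1362] [442.9 151.6] [81.  19.8] 26.2 z [44.2 48.7 53.4]
```

View pics/w6.png

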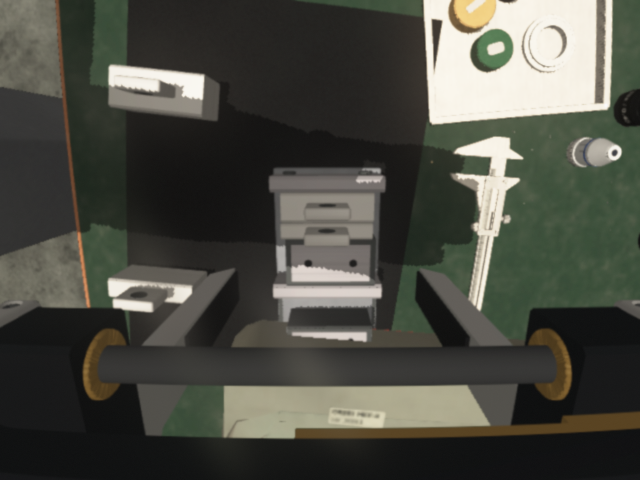

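Both tabs stand at z 88.5, which means both plates are on the base plate. They are parallel and centred in the channel (tabs at pixels (327,212) and (327,238)), and the other two plates have not moved.

```bash
python3 -c "
from cell import manip
print(manip.sign_off())"
```

```text
the job is handed in; nothing more can be done
None
```

I stood plates 25 and 14 side by side in the gap beside the thick sample, both flat on the base plate, and handed the job in at about 18 s; no verdict came back.

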